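Pack the cheese board and its spreader into the clip frame

TASK

Finish packing the empty clip frame: slide the loose wooden board over the bench into the frame's slot, through the mouth with the two steel clips, and push it fully home so that both clips spring shut behind it. Then lay the loose wooden spreader flat in the shaped pocket at the closed end of the same frame, its wide blade in the wide end of the pocket. Leave the packed frame's board and spreader and everything else on the bench where they are.

Things in the scene. Friction and masses are not known exactly. Their poses are not given: they have to be found in the camera images.
- frame: the EMPTY packing frame: brown wood, fixed to the bench, 124 mm wide, 226 mm long. Origin: on the bench at the middle of the slot, where the board's centre finally lies; +x: the way the board is pushed in, mouth to closed end; y across; z up. The slot has no floor (the board slides on the bench) and is 94 mm wide between rails 20 mm tall from x = -57 to +58 mm
- frame_mouth (a point): centre of the frame's open mouth, on the bench, 119 mm from its origin towards -x; axes as the frame's. The mouth is about 117 mm wide and narrows to 95 mm over 23 mm. Next come two steel leaf clips on upright pins at frame x = -94, y = +-50 mm; shut, they lean inwards, their ends at x = -58 mm with 76 mm between them
- frame_stop (a point): middle of the face against which the slot ends, on the bench, at frame x = +58 mm: side of a plinth 16 mm high, to x = +108 mm. Lips 15 to 20 mm above the bench cover 8 mm of the slot along either rail, so the board cannot go in from above. Clipped in, its rear edge is past the clip ends; it has a few mm of play along x (centre from about -2 to +3 mm)
- frame_pocket (a point): centre of the pocket floor on the empty frame's plinth, 16 mm above the bench, at frame x = +83 mm; axes as the frame's. The pocket lies across: narrow end (23 mm between walls) at +y, wide end (39 mm) at -y, end walls 116 mm apart. Walls rise 8 mm above its floor (24 mm above the bench), only where |y| > 31 mm: its middle is open on both sides for fingers
- frame_clip_l (a joint): empty frame's clip at +y (rad): 0 = shut, about 0.25 = pushed aside by the board, springs back by itself. Both clips together resist the board with about 3 to 8 N
- frame_clip_r (a joint): empty frame's clip at -y (rad), likewise
- board: the loose board, light wood with a burnt zigzag border along its long edges, 110 x 90 x 12 mm, about 85 g, lying flat on the bench in front of the frames. Origin: centre of its underside; x along its 110 mm length, which goes along the slot (either end first); z up. Meant to be pushed by its edges, not grasped
- spreader_mid (a point): centre of the loose wooden spreader, half-way up (6 mm above its underside) and half-way along. It is 110 mm long, 12 mm thick, flat; x axis from handle to blade. Handle 18 mm wide from x = -55 to +5 mm, blade 34 mm wide with a round end from x = +5 to +55 mm. About 35 g. Can be gripped across the handle anywhere from x = -30 to -5 mm
- spreader_tip (a point): round end of the spreader's blade, 55 mm from its centre, half-way up
- spreader: the same spreader; origin at the centre of its underside, axes as above
- frame_full: the other frame, of the same shape, already packed; leave its contents alone
- board2: board in the packed frame, same size as the loose one
- spreader2: spreader in the packed frame's pocket
- ring1: loose wooden napkin ring, 48 mm across, 30 mm tall, standing near the spreader
- ring2: loose wooden napkin ring, 48 mm across, 30 mm tall, far side of the bench
- ring3: loose wooden napkin ring, 48 mm across, 30 mm tall, far side of the bench
- pen: cork-handled burning pen lying on the bench, 140 mm long, 22 mm thick
- sandblock: cork sanding block 100 x 60 x 35 mm
- mug: white mug, 76 mm across, 90 mm tall, origin at the centre of its underside
- offcut: wooden offcut 140 x 30 x 20 mm
Things that resemble listed ones, but are neither listed nor needed, are in the scene too. What is shaped like the board but pink or yellow is not meant.

How it is judged:
By the outcome, as a careful person would: the job done as asked, in the order asked, and still so for the second after the job is handed in, with the robot touching nothing.
It also fails if it takes over 67 s, if anything falls off the work surface, if the arm or the gripper's body presses on something with over 40 N, if the wrist force passes 120 N, or if a joint passes its speed limit or range.

ROBOT

A 7-joint arm with a two-finger parallel gripper is mounted at the origin on the work surface. World frame = base frame: x ahead of the robot, y to its left, z up, the work surface at z = 0. Lengths are in mm, angles in rad, forces in N, time in s.
With the tool pointing down it reaches from about 425 to 950 mm from the base axis. Payload 16.7 kg.
Tool frame: the origin (TCP) lies midway between the tips of the shut fingers; the grasp point (between the pads) lies 19 mm behind it; z points along the fingers, y is the direction in which the jaws open and shut (so a half turn about z gives the same grasp; the last joint's range is limited). The gripper opens to 94 mm and grips with 3 to 60 N. Pads are 16 mm wide; open, the fingers measure 119 mm over their backs; the gripper's body (75 mm by 177 mm) begins 78 mm behind the grasp point.
Start: joints at [-1.391, 0.426, 0.074, 1.606, -0.034, 1.111, -0.067], TCP at [218.603, 638.58, 173.467] pointing down, gripper open.
Joint ranges: [-2.85, 2.85], [-0.5, 2.14], [-1.23, 1.37], [0.21, 2.46], [-1.02, 4.16], [0.16, 2.05], [-2.73, 2.73]. Speed limits (rad/s): [1.89, 1.89, 2.39, 2.39, 3.01, 3.01, 3.01].

INTERFACE

Orientations are given as a 3x3 rotation matrix whose columns are the frame's x, y, z axes.
In Python, from station import ctrl gives the robot as it stands.
- The arm moves only by the shell command python3 -m handwheel 'ROWS' [OPENING] [FORCE]. ROWS is JSON, one flat list of numbers, 6 for each row, row after row: the shift along the tool's x, y, z in cm, then the turn, a rotation vector about the tool's x, y, z in degrees. A call has 1 to 8 rows; each row is the pose to reach, as a shift and turn from the pose measured when the call began, along the tool's axes at that moment; what a row does not reach only later rows make up. A row lasts 1/10 s, in which the tool goes at most 50 mm and 8.59 degrees, less where a joint would pass 70% of its speed; a pose out of reach is approached as far as the arm can. A call with a gripper value outside its range is refused whole. OPENING is the closure, from 0 (fully open) to 1 (shut), set as the call begins (- or left out, the last holds). The fingers move at their own pace and stop on an object; FORCE is the grip in N (left out, the last holds). Time passes only in rows, so rows that repeat a pose let the fingers close. It gives the time, the measured TCP pose, the force and the opening at its end, in the units of the state.
- ctrl.sense(): the state, without advancing time (a new reading comes with each control period).
- ctrl.get_image(name): name is "scene" or "top" or "wrist"; returns a dict with "pixels" (384x512x3 uint8, red, green, blue), "z_map" (384x512 float32, mm along the optical axis (not along the pixel's ray), 0 where there is no reading), "fov_y" (degrees; the focal length in pixels is half the picture's height over the tangent of half this angle, whatever the lens; pixels are square), "cx", "cy" (the principal point, pixels), "k1" (the pictures are not rectified: a ray, as slopes to the right and down, at radius r is drawn at 1 + k1 r^2 times it, then the intrinsics apply), "extrinsics" (4x4, takes a point from world to camera coordinates); the wrist camera has in their place "tool_from_camera" (4x4, takes a point from camera to tool coordinates, whose origin is the TCP and whose axes are the flange's). Camera axes: x right, y up, looking along -z (the intrinsics and any distortion apply to the point x, -y, -z); pixel columns grow to the right and rows downward; lengths in mm; the calibration is good to about 2 mm. A picture is of the moment at which its call begins: read the wrist's pose just before it.
- ctrl.sign_off(): hands the job in, once; it reports no verdict.
The state is a dict: "time_s": time; "joint_pos": joint angles; "qvel": joint speeds; "tau": joint torques, N m; "tool_pos": TCP position; "eef_rot": TCP orientation; "force": force on the tool from outside, world axes, zero at the start; "wrist_torque": the same for the moment, N m; "gripper_width": finger opening in mm.
Only numpy, scipy, OpenCV 4.12 (cv2) and the standard library are available. Lean on these libraries where they do the work, as an engineer would, in place of code of your own. Each camera call takes 0.05 s, during which the arm holds its last target.

## Working session

There is one attempt and no reset: what is moved stays moved. The work goes in short steps, Python scripts to look and compute and a shell command to move; the robot and the scene stay as the last step left them, time stands still between calls to the robot, and variables do not carry over. Pictures are saved under pics/ and viewed, and the job is handed in when it is done.

```bash
ls; mkdir -p pics; cat > h.py <<'E'
import numpy as np, cv2
from station import ctrl
def save(im,n): cv2.imwrite('pics/'+n,cv2.cvtColor(im,cv2.COLOR_RGB2BGR))
E
python3 - <<'E'
from h import *
s=ctrl.sense();print({k:np.round(v,3).tolist() for k,v in s.items()})
for n in ['scene','top','wrist']:
    g=ctrl.get_image(n);save(g['pixels'],n+'0.png');np.save(n+'0.npy',g,allow_pickle=True)
    print({k:np.round(v,3).tolist() for k,v in g.items() if k not in('pixels','z_map')})
E
```

```text
pics
{'time_s': 0.0, 'joint_pos': [-1.39, 0.427, 0.074, 1.607, -0.034, 1.111, -0.067], 'qvel': [0.0, -0.0, -0.0, 0.0, 0.001, 0.0, -0.001], 'tau': [-0.0, -93.578, 3.667, -45.42, -0.049, 0.02, 0.0], 'tool_pos': [218.489, 638.137, 172.769], 'eef_rot': [[-0.946, 0.324, -0.0], [0.324, 0.946, -0.001], [-0.0, -0.001, -1.0]], 'force': [0.107, -0.344, -0.26], 'wrist_torque': [-0.031, -0.048, -0.021], 'gripper_width': 93.889}
{'fov_y': 42.184, 'cx': 256.901, 'cy': 186.879, 'k1': -0.018, 'extrinsics': [[0.552, 0.834, -0.007, -236.542], [-0.512, 0.346, 0.786, 233.184], [0.658, -0.43, 0.618, -1937.409], [0.0, 0.0, 0.0, 1.0]]}
{'fov_y': 56.174, 'cx': 251.068, 'cy': 187.37, 'k1': -0.088, 'extrinsics': [[0.083, -0.997, 0.0, -78.921], [0.969, 0.081, 0.234, -513.83], [-0.233, -0.019, 0.972, -1106.657], [0.0, 0.0, 0.0, 1.0]]}
{'fov_y': 70.808, 'cx': 253.193, 'cy': 188.711, 'k1': -0.036, 'tool_from_camera': [[-0.0, 0.971, 0.24, 69.573], [1.0, 0.001, -0.001, -0.021], [-0.001, 0.24, -0.971, -210.919], [0.0, 0.0, 0.0, 1.0]]}
```

View pics/top0.png

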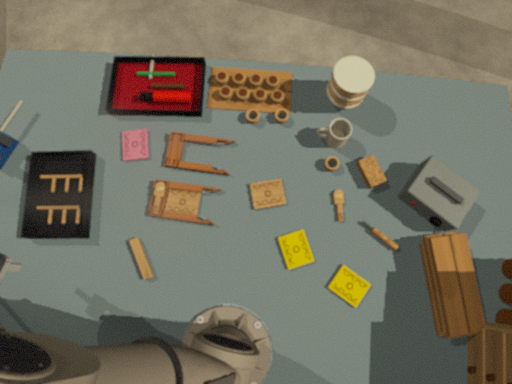

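View pics/scene0.png

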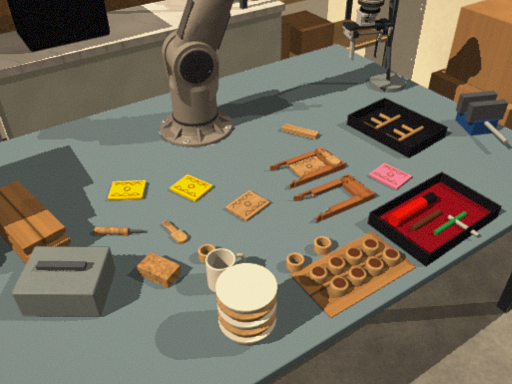

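View pics/wrist0.png

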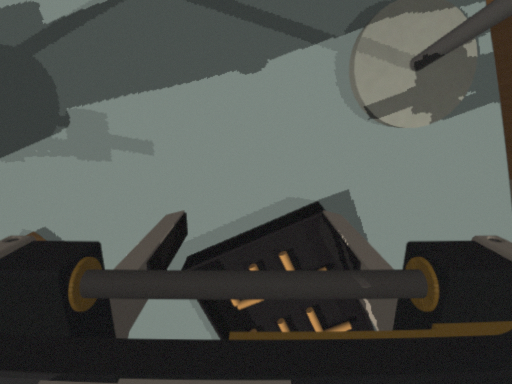

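Top view: the loose wooden board is at (268,194). The look-alikes are pink (135,144), yellow (296,249), yellow (349,285), and board2 at (182,203) inside the packed frame. The empty frame is at (197,152) with its mouth to the right; the packed one is at (185,203). The loose spreader is at (339,205), with spreader2 near (160,195) and the fork-like items in the black tray. ring1 is at (331,163).

```bash
cat >> h.py <<'E'
def K(g):
    f=192/np.tan(np.radians(g['fov_y']/2)); return f
def ray(g,uv):
    f=K(g);uv=np.atleast_2d(np.array(uv,float))
    M=np.array([[f,0,g['cx']],[0,f,g['cy']],[0,0,1]])
    p=cv2.undistortPoints(uv[:,None],M,np.array([g['k1'],0,0,0.]))[:,0]
    return np.c_[p[:,0],-p[:,1],-np.ones(len(p))]
def ext(g,s=None):
    # world from camera
    if 'extrinsics' in g: return np.linalg.inv(g['extrinsics'])
    T=np.eye(4);T[:3,:3]=s['eef_rot'];T[:3,3]=s['tool_pos'];return T@np.array(g['tool_from_camera'])
def onz(g,uv,z,s=None):
    T=ext(g,s);d=ray(g,uv)@T[:3,:3].T;o=T[:3,3]
    return o+d*((z-o[2])/d[:,2])[:,None]
def bydepth(g,uv,s=None):
    T=ext(g,s);uv=np.atleast_2d(uv);r=ray(g,uv)
    z=g['z_map'][uv[:,1].astype(int),uv[:,0].astype(int)]
    return (r*z[:,None])@T[:3,:3].T+T[:3,3]
def proj(g,P,s=None):
    T=np.linalg.inv(ext(g,s));p=np.atleast_2d(P)@T[:3,:3].T+T[:3,3]
    a=p[:,0]/-p[:,2];b=-p[:,1]/-p[:,2];k=1+g['k1']*(a*a+b*b);f=K(g)
    return np.c_[g['cx']+f*a*k,g['cy']+f*b*k]
E
python3 - <<'E'
from h import *
g=np.load('top0.npy',allow_pickle=True).item()
px=g['pixels']
c=cv2.resize(px[120:240,140:290],None,fx=5,fy=5,interpolation=cv2.INTER_CUBIC);save(c,'topA.png')
c=cv2.resize(px[140:260,290:410],None,fx=5,fy=5,interpolation=cv2.INTER_CUBIC);save(c,'topB.png')
pts=[[268,194],[339,205],[331,163],[182,152],[230,142],[220,190],[296,249],[340,130],[350,100]]
print(np.c_[pts,bydepth(g,pts).round(0)])
E
```

```text
[[ 268.  194.  512.  -94.   12.]
 [ 339.  205.  493. -334.   17.]
 [ 331.  163.  644. -306.   -2.]
 [ 182.  152.  639.  217.    4.]
 [ 230.  142.  683.   51.   23.]
 [ 220.  190.  514.   69.    6.]
 [ 296.  249.  336. -198.   13.]
 [ 340.  130.  766. -333.   10.]
 [ 350.  100.  834. -342.  110.]]
```

View pics/topA.png

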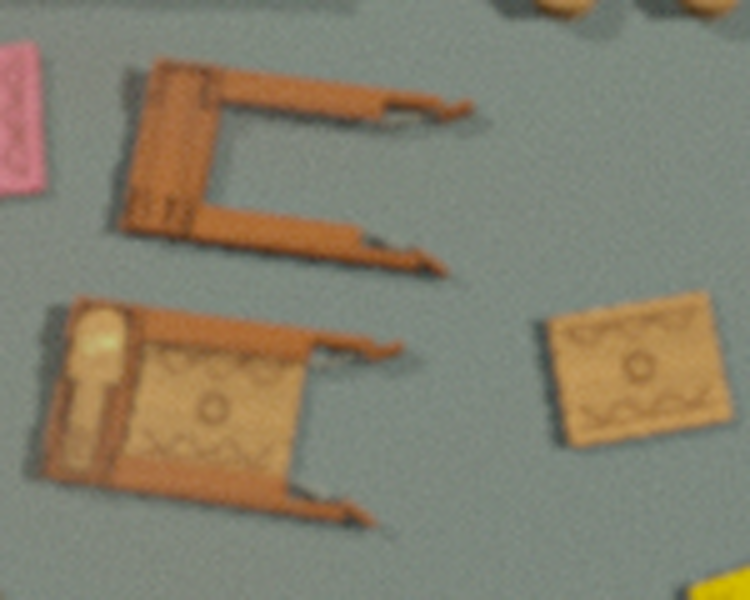

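View pics/topB.png

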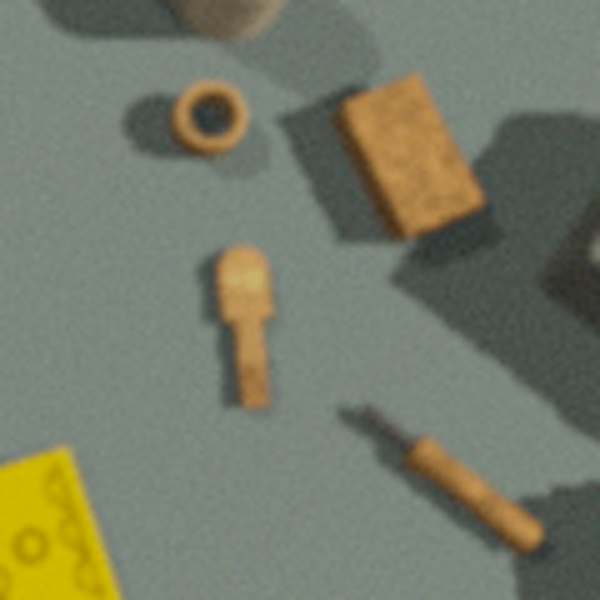

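```bash
python3 - <<'E'
from h import *
g=np.load('top0.npy',allow_pickle=True).item()
f=lambda p,o:(np.array(p,float)+.5)/5-.5+o
A=(140,120);B=(290,140)
b=onz(g,f([(548,318),(708,292),(732,420),(572,444)],A),12)
print('board',b.round(1),b.mean(0).round(1),[np.linalg.norm(b[i]-b[i-1]).round(1) for i in range(4)])
fr=onz(g,f([(157,60),(122,232)],A),24);print('frame far corners',fr.round(1),np.linalg.norm(fr[0]-fr[1]))
ft=onz(g,f([(472,106),(445,272)],A),20);print('mouth tips',ft.round(1),np.linalg.norm(ft[0]-ft[1]))
fi=onz(g,f([(222,105),(203,204)],A),16);print('stop',fi.round(1))
sp=onz(g,f([(243,246),(256,408),(240,320),(258,320)],B),12);print('spr',sp.round(1),np.linalg.norm(sp[0]-sp[1]))
E
```

```text
board [[ 544.3  -27.6   12. ]
 [ 571.6 -134.8   12. ]
 [ 484.3 -156.4   12. ]
 [ 459.2  -50.9   12. ]] [514.8 -92.4  12. ] [np.float64(88.3), np.float64(110.6), np.float64(90.0), np.float64(108.5)]
frame far corners [[704.6 260.9  24. ]
 [577.7 267.5  24. ]] 127.04142660308013
mouth tips [[689.5  37.7  20. ]
 [568.6  44.6  20. ]] 121.03478651682663
stop [[677.7 212.6  16. ]
 [604.5 216.4  16. ]]
spr [[ 549.9 -330.7   12. ]
 [ 439.6 -342.6   12. ]
 [ 498.5 -330.1   12. ]
 [ 499.5 -342.3   12. ]] 110.93908811228175
```

```bash
cat >> h.py <<'E'
from scipy.spatial.transform import Rotation as Ro
def plan(x,y,z,yaw,n=0):
    """yaw: world angle (deg) of tool y, tool pointing down"""
    s=ctrl.sense();a=np.radians(yaw);yv=np.array([np.cos(a),np.sin(a),0]);zv=np.array([0,0,-1.]);xv=np.cross(yv,zv)
    Rt=np.c_[xv,yv,zv];R=np.array(s['eef_rot']);d=R.T@(np.array([x,y,z])-s['tool_pos'])/10
    rv=Ro.from_matrix(R.T@Rt).as_rotvec(degrees=True)
    cy=np.degrees(np.arctan2(R[1,1],R[0,1]))
    print('t',s['time_s'],'pos',np.round(s['tool_pos'],1),'yaw',cy.round(1),'F',np.round(s['force'],1),'w',np.round(s['gripper_width'],1))
    print('shift cm',d.round(2),'turn',rv.round(2),'dist mm',np.linalg.norm(d*10).round(1))
E
python3 -c "
from h import *
plan(447,-110,80,-75.7)"
```

```text
t 0.15 pos [218.5 638.3 172.9] yaw 71.1 F [ 0.4  0.2 -0.9] w 93.8
shift cm [-45.85 -63.39   9.36] turn [-2.000e-02  7.000e-02  1.468e+02] dist mm 787.9
```

```bash
python3 -m handwheel '[-45.9,-63.4,0,0,0,146.8,-45.9,-63.4,0,0,0,146.8,-45.9,-63.4,0,0,0,146.8,-45.9,-63.4,0,0,0,146.8,-45.9,-63.4,0,0,0,146.8,-45.9,-63.4,0,0,0,146.8,-45.9,-63.4,0,0,0,146.8,-45.9,-63.4,0,0,0,146.8]' 0.36 20; python3 -c "
from h import *
plan(447,-110,80,-75.7)"
```

```text
time_s: 0.95
tool_pos: [335.6, 254.1, 173.5]
eef_rot: [[-0.035, 0.999, 0.0], [0.999, 0.035, -0.0], [-0.0, 0.0, -1.0]]
force: [1.9, -0.8, 0.6]
gripper_width: 60.0
t 0.95 pos [335.6 254.1 173.5] yaw 2.0 F [ 1.9 -0.8  0.6] w 60.0
shift cm [-36.78   9.86   9.35] turn [1.000e-02 1.000e-02 7.771e+01] dist mm 392.1
```

```bash
python3 -m handwheel '[-36.8,9.9,9.3,0,0,77.7,-36.8,9.9,9.3,0,0,77.7,-36.8,9.9,9.3,0,0,77.7,-36.8,9.9,9.3,0,0,77.7,-36.8,9.9,9.3,0,0,77.7,-36.8,9.9,9.3,0,0,77.7,-36.8,9.9,9.3,0,0,77.7,-36.8,9.9,9.3,0,0,77.7]'; python3 -c "
from h import *
plan(447,-110,80,-75.7)"
```

```text
time_s: 1.75
tool_pos: [447.8, -112.6, 80.2]
eef_rot: [[0.919, 0.394, 0.001], [0.394, -0.919, -0.0], [0.001, 0.001, -1.0]]
force: [0.9, 1.3, 0.4]
gripper_width: 60.0
t 1.75 pos [ 447.8 -112.6   80.2] yaw -66.8 F [0.9 1.3 0.4] w 60.0
shift cm [ 0.03 -0.27  0.02] turn [ 0.04 -0.04  8.93] dist mm 2.7
```

```bash
python3 -m handwheel '[0,-0.3,0,0,0,8.9,0,-0.3,2,0,0,8.9,0,-0.3,2,0,0,8.9]'; python3 - <<'E'
from h import *
s=ctrl.sense();g=ctrl.get_image('wrist');save(g['pixels'],'w1.png');np.save('w1.npy',{'g':g,'s':s},allow_pickle=True)
print(s['tool_pos'])
b=np.array([[544.3,-27.6,12],[571.6,-134.8,12],[484.3,-156.4,12],[459.2,-50.9,12]]);print(proj(g,b,s).round())
E
```

```text
time_s: 2.05
tool_pos: [445.3, -110.1, 58.7]
eef_rot: [[0.969, 0.247, -0.002], [0.247, -0.969, -0.001], [-0.002, 0.001, -1.0]]
force: [-0.5, 0.0, 0.6]
gripper_width: 60.0
[ 445.2519742  -110.10789688   58.72649353]
[[191.  68.]
 [315.  68.]
 [310. 167.]
 [198. 166.]]
```

View pics/w1.png

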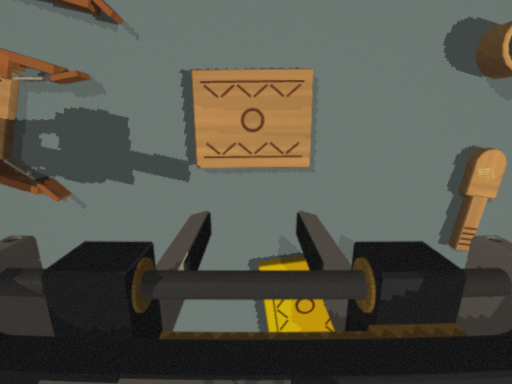

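The wrist view agrees with the top view to within 1–2 px. It shows the natural-wood zigzag board at (193–313, 70–167); the yellow one is behind the fingers. I'll push it sideways with two finger tips.

```bash
python3 -m handwheel '[0,0,3,0,0,0,0,0,5.3,0,0,0,0,0,5.3,0,0,0]'; python3 -c "
from h import *
plan(463.4,-105.5,5,-75.7)
plan(569,-88.6,5,-93.1)"
```

```text
time_s: 2.4
tool_pos: [444.5, -109.6, 5.7]
eef_rot: [[0.968, 0.25, -0.004], [0.25, -0.968, -0.001], [-0.004, 0.0, -1.0]]
force: [0.7, -0.5, 0.7]
gripper_width: 60.3
t 2.4 pos [ 444.5 -109.6    5.7] yaw -75.5 F [ 0.7 -0.5  0.7] w 60.3
shift cm [1.94 0.07 0.06] turn [0.   0.24 0.15] dist mm 19.4
t 2.4 pos [ 444.5 -109.6    5.7] yaw -75.5 F [ 0.7 -0.5  0.7] w 60.3
shift cm [1.259e+01 1.070e+00 1.000e-02] turn [ 0.04  0.24 17.55] dist mm 126.3
```

```bash
python3 -m handwheel '[1.0,0,0,0,0,0,2.0,0.1,0,0,0,0,3.3,0.15,0,0,0,2,4.6,0.25,0,0,0,4,6.0,0.4,0,0,0,6,7.4,0.55,0,0,0,8.3,8.8,0.7,0,0,0,10.6,10.0,0.8,0,0,0,13]'; python3 - <<'E'
from h import *
s=ctrl.sense();g=ctrl.get_image('wrist');save(g['pixels'],'w2.png')
plan(569,-88.6,5,-93.1)
E
```

```text
time_s: 3.2
tool_pos: [545.8, -91.6, 6.7]
eef_rot: [[1.0, 0.025, -0.002], [0.025, -1.0, -0.001], [-0.002, 0.001, -1.0]]
force: [-0.5, 0.2, -0.3]
gripper_width: 60.4
t 3.25 pos [547.5 -91.    6.7] yaw -88.6 F [0.6 1.2 0.1] w 60.5
shift cm [ 2.15 -0.19  0.16] turn [0.07 0.06 4.46] dist mm 21.7
```

View pics/w2.png

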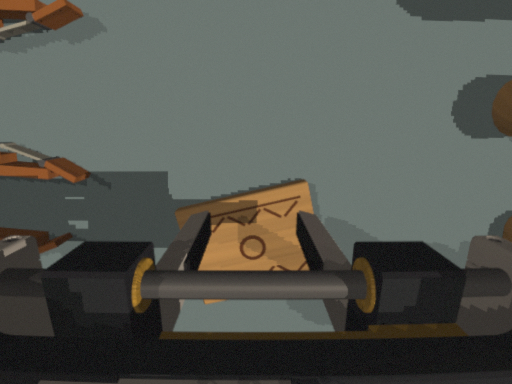

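```bash
python3 - <<'E'
from h import *
s=ctrl.sense();g=ctrl.get_image('wrist');T=ext(g,s)
b=onz(g,[(306,181),(177,212)],12,s);print(b.round(1),np.linalg.norm(b[0]-b[1]))
print(onz(g,[(253,247)],12,s).round(1))
print(bydepth(g,[(253,232),(203,220),(200,240),(305,220),(312,240),(180,270)],s).round(1))
g=ctrl.get_image('top');save(cv2.resize(g['pixels'][120:240,180:330],None,fx=5,fy=5,interpolation=cv2.INTER_CUBIC),'t2.png')
E
```

```text
[[ 572.8 -131.3   12. ]
 [ 545.   -29.6   12. ]] 105.46119649523833
[[515.9 -91.3  12. ]]
[[ 529.2  -91.    11.9]
 [ 556.3  -59.1   58.5]
 [ 550.9  -60.5   76.2]
 [ 557.7 -122.9   58.4]
 [ 556.1 -121.9   84.6]
 [ 574.5  -68.8  147.7]]
```

View pics/t2.png

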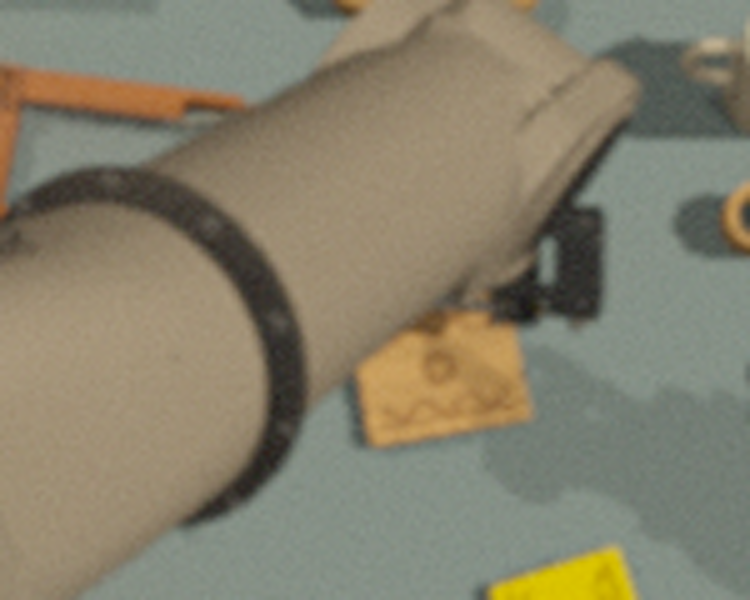

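```bash
python3 - <<'E'
from h import *
s=ctrl.sense();g=ctrl.get_image('wrist');print(s['tool_pos'])
R=np.array(s['eef_rot']);t=np.array(s['tool_pos'])
v,u=np.mgrid[200:300:1,150:350:1];uv=np.c_[u.ravel(),v.ravel()]
P=(bydepth(g,uv,s)-t)@R
m=(P[:,2]>-140)&(P[:,2]<-8)
for side in(-1,1):
    q=P[m&(np.sign(P[:,1])==side)]
    for lo in range(-140,0,10):
        k=q[(q[:,2]>=lo)&(q[:,2]<lo+10)]
        if len(k): print(side,lo,len(k),k.min(0).round(),k.max(0).round())
save(cv2.resize(g['pixels'][190:320,140:370],None,fx=3,fy=3),'w3.png')
E
```

```text
[544.68875917 -91.91311919   6.10832725]
-1 -140 135 [  10.  -33. -140.] [  34.   -2. -131.]
-1 -130 9 [   2.  -32. -130.] [   9.  -31. -120.]
-1 -120 16 [  -4.  -41. -120.] [  10.  -32. -110.]
-1 -110 338 [  -9.  -43. -110.] [  10.  -30. -100.]
-1 -100 352 [  -2.  -43. -100.] [ 10. -30. -90.]
-1 -90 329 [ -7. -43. -90.] [ 10. -30. -80.]
-1 -80 287 [ -9. -42. -80.] [ 10. -30. -70.]
-1 -70 224 [ -8. -42. -70.] [ 10. -30. -60.]
-1 -60 207 [ -8. -42. -60.] [ 10. -30. -50.]
-1 -50 160 [ -8. -42. -50.] [ 10. -30. -40.]
-1 -40 92 [ -8. -41. -40.] [ 10. -30. -31.]
-1 -10 1 [ -5. -24.  -8.] [ -5. -24.  -8.]
1 -140 5 [   9.   31. -134.] [  12.   32. -130.]
1 -130 11 [   2.   31. -130.] [   9.   32. -120.]
1 -120 9 [  -5.   31. -119.] [   9.   34. -110.]
1 -110 343 [ -10.   29. -110.] [  10.   42. -100.]
1 -100 353 [  -1.   29. -100.] [ 10.  42. -90.]
1 -90 309 [ -8.  29. -90.] [ 10.  42. -80.]
1 -80 270 [ -9.  29. -80.] [ 10.  42. -70.]
1 -70 227 [ -9.  30. -70.] [ 10.  42. -60.]
1 -60 190 [ -8.  30. -60.] [ 10.  42. -50.]
1 -50 163 [ -8.  30. -50.] [ 10.  42. -40.]
1 -40 96 [ -8.  30. -40.] [ 10.  41. -31.]
```

View pics/w3.png

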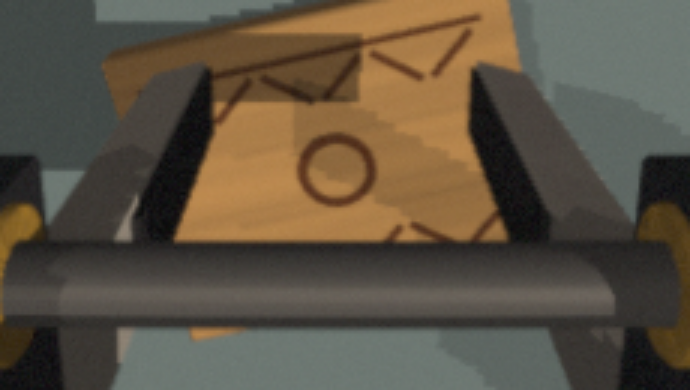

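The board has not moved: (515.9,-91.3) measured again. The fingers passed over it because their tips sit about 31 mm behind the TCP at this opening. I'll lift and measure that retraction against opening.

```bash
cat >> h.py <<'E'
def tips():
    s=ctrl.sense();g=ctrl.get_image('wrist');R=np.array(s['eef_rot']);t=np.array(s['tool_pos'])
    v,u=np.mgrid[150:300,100:400];uv=np.c_[u.ravel(),v.ravel()]
    W=bydepth(g,uv,s);P=(W-t)@R;w=s['gripper_width']
    for sd in(-1,1):
        m=(abs(P[:,0])<14)&(P[:,1]*sd>w/2-4)&(P[:,1]*sd<w/2+16)&(W[:,2]>16)
        q=P[m];print('w',round(w,1),'side',sd,'tip tool z',np.percentile(q[:,2],99.5).round(1),'x',q[:,0].min().round(1),q[:,0].max().round(1),'y',q[:,1].min().round(1),q[:,1].max().round(1))
    return g,s
E
python3 -m handwheel '[0,0,-4,0,0,0,-6,0,-6,0,0,0,-10,0,-6,0,0,0,-10,0,-6,0,0,0]' 0.6
python3 -c "
from h import *
tips()"
python3 -m handwheel '[0,0,0,0,0,0,0,0,0,0,0,0,0,0,0,0,0,0]' 0.8
python3 -c "
from h import *
tips()"
python3 -m handwheel '[0,0,0,0,0,0,0,0,0,0,0,0,0,0,0,0,0,0]' 0.5
python3 -c "
from h import *
tips()"
```

```text
time_s: 3.8
tool_pos: [437.8, -94.5, 66.1]
eef_rot: [[1.0, 0.026, -0.006], [0.026, -1.0, 0.003], [-0.006, -0.003, -1.0]]
force: [0.5, 1.0, 0.2]
gripper_width: 37.8
w 37.8 side -1 tip tool z -33.9 x -9.0 13.5 y -31.5 -18.8
w 37.8 side 1 tip tool z -33.7 x -8.6 13.0 y 18.7 31.4
time_s: 4.15
tool_pos: [441.6, -94.4, 66.6]
eef_rot: [[1.0, 0.028, -0.004], [0.028, -1.0, 0.002], [-0.004, -0.002, -1.0]]
force: [0.7, 0.3, -0.1]
gripper_width: 19.9
w 19.9 side -1 tip tool z -33.0 x -8.8 12.4 y -22.3 -9.8
w 19.9 side 1 tip tool z -33.6 x -8.3 12.1 y 9.7 21.9
time_s: 4.5
tool_pos: [441.5, -94.6, 66.4]
eef_rot: [[1.0, 0.028, -0.004], [0.028, -1.0, 0.001], [-0.004, -0.001, -1.0]]
force: [-0.2, -0.9, 0.4]
gripper_width: 39.8
w 39.8 side -1 tip tool z -33.3 x -8.8 13.1 y -32.3 -19.7
w 39.8 side 1 tip tool z -33.3 x -9.0 13.8 y 19.6 32.0
```

```bash
python3 -c "
from h import *
plan(443,-110,0,-75.5)"

```

```text
t 4.55 pos [441.5 -94.5  66.5] yaw -88.4 F [-0.7 -0.2 -0.1] w 43.9
shift cm [0.13 1.56 6.64] turn [ -0.1    0.22 -12.91] dist mm 68.2
```

```bash
python3 -m handwheel '[0.1,1.6,3,0,0.2,-8,0.1,1.6,6.6,0,0.2,-12.9,0.1,1.6,6.6,0,0.2,-12.9,0.1,1.6,6.6,0,0.2,-12.9]' 0.36
python3 -c "
from h import *
g,s=tips();save(g['pixels'],'w4.png')
g=ctrl.get_image('scene');save(cv2.resize(g['pixels'][120:260,170:310],None,fx=4,fy=4,interpolation=cv2.INTER_CUBIC),'s4.png')
"
```

```text
time_s: 4.95
tool_pos: [442.1, -111.2, 0.8]
eef_rot: [[0.969, 0.245, -0.002], [0.245, -0.969, 0.001], [-0.002, -0.002, -1.0]]
force: [0.6, -0.6, 1.3]
gripper_width: 59.8
w 59.8 side -1 tip tool z -32.8 x -9.4 13.8 y -42.9 -29.9
w 59.8 side 1 tip tool z -32.6 x -9.4 13.6 y 29.1 42.1
```

View pics/s4.png

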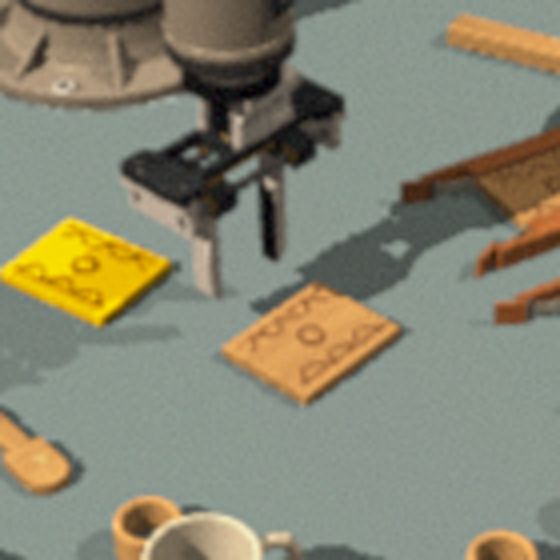

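View pics/w4.png

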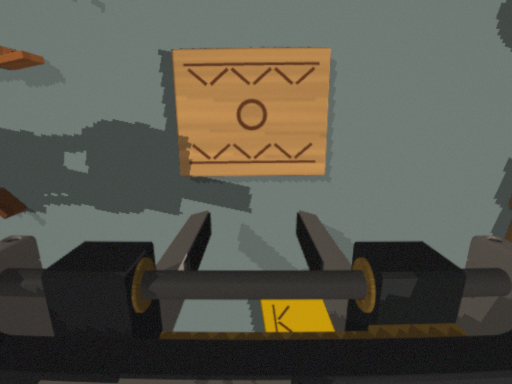

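The scene view confirms it: at reported z≈1 the fingertips clearly hang above the bench. I'll lower until the tips are about 4–5 mm up, watching the force.

```bash
python3 -m handwheel '[0,0,1,0,0,0,0,0,2,0,0,0,0,0,2.5,0,0,0,0,0,2.8,0,0,0,0,0,2.8,0,0,0]'
python3 -c "
from h import *
plan(463.4,-105.5,-28,-75.7)
plan(569,-88.6,-28,-93.1)
g=ctrl.get_image('scene');save(cv2.resize(g['pixels'][120:260,170:310],None,fx=4,fy=4,interpolation=cv2.INTER_CUBIC),'s5.png')
"
```

```text
time_s: 5.55
tool_pos: [443.1, -110.8, -26.6]
eef_rot: [[0.969, 0.247, -0.0], [0.247, -0.969, 0.001], [0.0, -0.001, -1.0]]
force: [0.1, 0.3, -0.8]
gripper_width: 60.5
t 5.55 pos [ 443.1 -110.8  -26.6] yaw -75.7 F [ 0.1  0.3 -0.8] w 60.5
shift cm [ 2.1  -0.01  0.14] turn [-0.07 -0.01  0.  ] dist mm 21.1
t 5.55 pos [ 443.1 -110.8  -26.6] yaw -75.7 F [ 0.1  0.3 -0.8] w 60.5
shift cm [12.75  0.96  0.14] turn [-0.08 -0.   17.4 ] dist mm 127.9
```

View pics/s5.png

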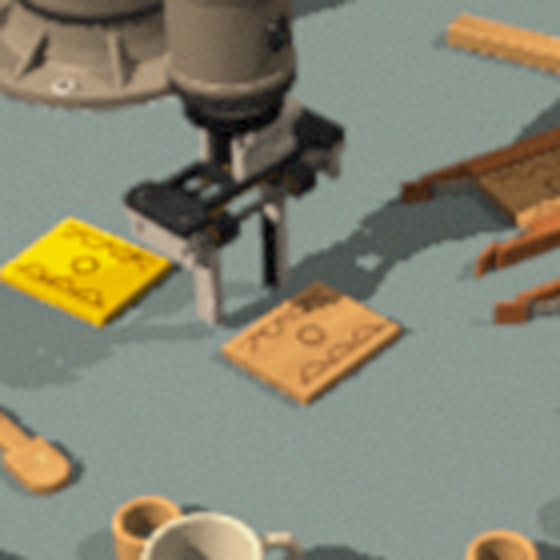

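```bash
python3 -m handwheel '[1.0,0,0.1,0,0,0,2.0,0,0.1,0,0,0,3.2,0.1,0.1,0,0,1,4.4,0.15,0.1,0,0,3,5.6,0.25,0.1,0,0,5,6.8,0.4,0.1,0,0,7,8.0,0.5,0.1,0,0,9,9.0,0.6,0.1,0,0,11]'; python3 - <<'E'
from h import *
s=ctrl.sense();g=ctrl.get_image('wrist');save(g['pixels'],'w5.png');np.save('w5.npy',{'g':g,'s':s},allow_pickle=True)
plan(569,-88.6,-28,-93.1)
E
```

```text
time_s: 6.4
tool_pos: [533.6, -93.9, -27.3]
eef_rot: [[0.998, 0.056, 0.001], [0.056, -0.998, 0.001], [0.001, -0.001, -1.0]]
force: [-0.7, -1.5, 0.3]
gripper_width: 60.2
t 6.45 pos [535.1 -93.5 -27.3] yaw -86.9 F [1.7 0.6 0.1] w 60.1
shift cm [ 3.41 -0.3   0.08] turn [-0.06 -0.09  6.24] dist mm 34.3
```

View pics/w5.png

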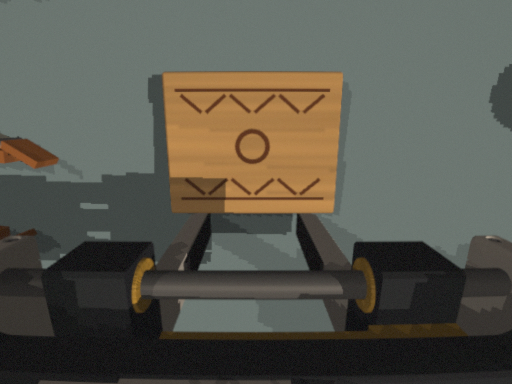

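```bash
python3 - <<'E'
from h import *
d=np.load('w5.npy',allow_pickle=True).item();g,s=d['g'],d['s']
b=onz(g,[(165,73),(340,73),(334,213),(172,213)],12,s)
R=np.array(s['eef_rot']);print(b.mean(0).round(1),((b-s['tool_pos'])@R).round(1),[np.linalg.norm(b[i]-b[i-1]).round(1) for i in range(4)])
E
```

```text
[587.2 -90.4  12. ] [[ 97.8 -53.  -39.2]
 [ 97.7  51.6 -39.3]
 [  9.7  54.  -39.4]
 [  9.7 -54.8 -39.3]] [np.float64(88.1), np.float64(104.6), np.float64(88.0), np.float64(108.8)]
```

```bash
python3 -m handwheel '[1.0,-0.05,0.1,0,0,2,2.0,-0.15,0.1,0,0,4,2.8,-0.25,0.1,0,0,5.5,3.3,-0.3,0.1,0,0,6.2,3.3,-0.3,0.1,0,0,6.2]'; python3 - <<'E'
from h import *
plan(568,-88.6,-28,-93.1)
E
python3 -m handwheel '[-1.5,0,0,0,0,0,-3,0,-3,0,0,0,-3,0,-7,0,0,0,-3,0,-10,0,0,0,-3,0,-10,0,0,0]'; python3 - <<'E'
from h import *
s=ctrl.sense();g=ctrl.get_image('wrist');save(g['pixels'],'w6.png');np.save('w6.npy',{'g':g,'s':s},allow_pickle=True)
plan(568,-88.6,-28,-93.1)
E
```

```text
time_s: 6.95
tool_pos: [568.4, -88.6, -28.3]
eef_rot: [[0.999, -0.053, 0.002], [-0.053, -0.999, 0.001], [0.002, -0.001, -1.0]]
force: [0.3, -0.1, -0.0]
gripper_width: 60.3
t 6.95 pos [568.4 -88.6 -28.3] yaw -93.0 F [ 0.3 -0.1 -0. ] w 60.3
shift cm [-0.04  0.   -0.03] turn [-0.04 -0.09  0.07] dist mm 0.5
time_s: 7.45
tool_pos: [539.9, -87.4, 74.9]
eef_rot: [[0.999, -0.053, 0.006], [-0.053, -0.999, 0.002], [0.006, -0.002, -1.0]]
force: [-0.3, 0.7, -0.6]
gripper_width: 59.9
t 7.5 pos [539.1 -86.9  73.1] yaw -93.0 F [ 0.9 -0.5 -0.8] w 59.8
shift cm [ 2.85  0.04 10.12] turn [-0.11 -0.26  0.12] dist mm 105.2
```

View pics/w6.png

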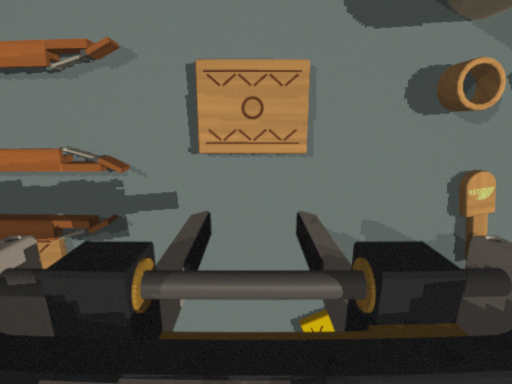

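```bash
python3 - <<'E'
from h import *
d=np.load('w6.npy',allow_pickle=True).item();g,s=d['g'],d['s']
b=onz(g,[(196,60),(309,60),(307,153),(199,153)],12,s)
v=(b[0]-b[1]+b[3]-b[2]);print('board',b.mean(0).round(1),'yaw',np.degrees(np.arctan2(v[1],v[0])).round(1),b.round(1).tolist())
m=onz(g,[(118,45),(127,168)],20,s);print('mouth tips',m.round(1).tolist(),m.mean(0).round(1))
c=onz(g,[(0,41),(45,41),(0,150),(60,150)],20,s);print(c.round(1).tolist())
E
```

```text
board [622.8 -91.   12. ] yaw 86.9 [[669.5, -39.7, 12.0], [663.8, -146.4, 12.0], [576.0, -143.6, 12.0], [581.7, -34.2, 12.0]]
mouth tips [[685.3, 29.3, 20.0], [571.6, 38.2, 20.0]] [628.4  33.7  20. ]
[[698.1, 142.0, 20.0], [694.1, 97.8, 20.0], [597.5, 167.6, 20.0], [593.5, 103.7, 20.0]]
```

```bash
python3 -c "
from h import *
plan(618.3,-176,40,-3.1)"
```

```text
t 7.5 pos [539.1 -86.9  73.1] yaw -93.0 F [ 0.9 -0.5 -0.8] w 59.8
shift cm [8.36 8.5  3.33] turn [  0.12  -0.29 -89.88] dist mm 123.8
```

```bash
python3 -m handwheel '[8.4,8.5,0,0,0,-89.9,8.4,8.5,0,0,0,-89.9,8.4,8.5,0,0,0,-89.9,8.4,8.5,0,0,0,-89.9,8.4,8.5,0,0,0,-89.9,8.4,8.5,0,0,0,-89.9,8.4,8.5,0,0,0,-89.9,8.4,8.5,2,0,0,-89.9]' 0.58; python3 -c "
from h import *
plan(618.3,-176,-28,-3.1)"
```

```text
time_s: 8.3
tool_pos: [619.3, -176.4, 53.8]
eef_rot: [[0.409, 0.913, 0.006], [0.913, -0.409, 0.001], [0.004, 0.005, -1.0]]
force: [-0.8, -1.3, -0.1]
gripper_width: 39.5
t 8.3 pos [ 619.3 -176.4   53.8] yaw -24.1 F [-0.8 -1.3 -0.1] w 39.5
shift cm [-0.04 -0.15  8.18] turn [  0.33  -0.16 -21.04] dist mm 81.8
```

```bash
python3 -m handwheel '[0,-0.1,1,0.3,-0.2,-8,0,-0.1,2,0.3,-0.2,-16,0,-0.1,2,0.3,-0.2,-21,0,-0.1,2,0.3,-0.2,-21,0,-0.1,2,0.3,-0.2,-21]'; python3 - <<'E'
from h import *
s=ctrl.sense();g=ctrl.get_image('wrist');save(g['pixels'],'w7.png');np.save('w7.npy',{'g':g,'s':s},allow_pickle=True)
plan(618.3,-176,-28,-3.1)
E
```

```text
time_s: 8.8
tool_pos: [618.0, -176.0, 33.1]
eef_rot: [[0.058, 0.998, -0.0], [0.998, -0.058, -0.0], [-0.0, -0.0, -1.0]]
force: [-0.2, -0.2, 0.1]
gripper_width: 39.5
t 8.85 pos [ 618.2 -176.    33.4] yaw -3.3 F [-0.3 -0.4 -0.9] w 39.6
shift cm [0.   0.01 6.14] turn [-0.    0.03 -0.19] dist mm 61.4
```

View pics/w7.png

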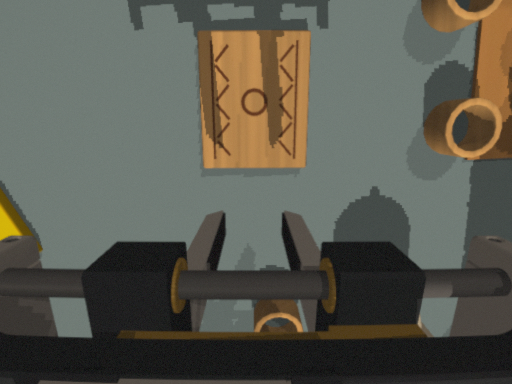

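```bash
python3 -m handwheel '[0,0,3,0,0,0,0,0,6.1,0,0,0,0,0,6.1,0,0,0,1.0,0,6.1,0,0,-0.2,2.3,0,6.1,0,0,-0.2,3.8,0,6.1,0,0,-0.2,5.3,0,6.1,0,0,-0.2,6.8,0,6.1,0,0,-0.2]'; python3 - <<'E'
from h import *
plan(626.5,-25,-28,-3.1)
E
```

```text
time_s: 9.65
tool_pos: [622.4, -106.1, -27.3]
eef_rot: [[0.053, 0.999, 0.0], [0.999, -0.053, -0.0], [-0.0, 0.0, -1.0]]
force: [-0.4, 0.1, 0.4]
gripper_width: 39.2
t 9.65 pos [ 622.4 -106.1  -27.3] yaw -3.0 F [-0.4  0.1  0.4] w 39.2
shift cm [ 8.12 -0.02  0.07] turn [0.03 0.02 0.05] dist mm 81.2
```

```bash
python3 -m handwheel '[1.2,0,0.05,0,0,0,2.4,0,0.05,0,0,0,3.2,0,0.05,0,0,0,3.8,0,0.05,0,0,0,4.0,0,0.05,0,0,0]'; python3 - <<'E'
from h import *
s=ctrl.sense();g=ctrl.get_image('wrist');save(cv2.resize(g['pixels'],None,fx=1.5,fy=1.5),'w8.png');np.save('w8.npy',{'g':g,'s':s},allow_pickle=True)
plan(626.5,-25,-28,-3.1)
E
```

```text
time_s: 10.15
tool_pos: [624.6, -65.6, -27.8]
eef_rot: [[0.053, 0.999, 0.0], [0.999, -0.053, -0.0], [-0.0, 0.0, -1.0]]
force: [-0.1, -0.5, -0.5]
gripper_width: 39.8
t 10.2 pos [624.6 -65.7 -27.8] yaw -3.0 F [0.6 1.  1.4] w 39.2
shift cm [ 4.08 -0.02  0.02] turn [0.02 0.01 0.06] dist mm 40.8
```

View pics/w8.png

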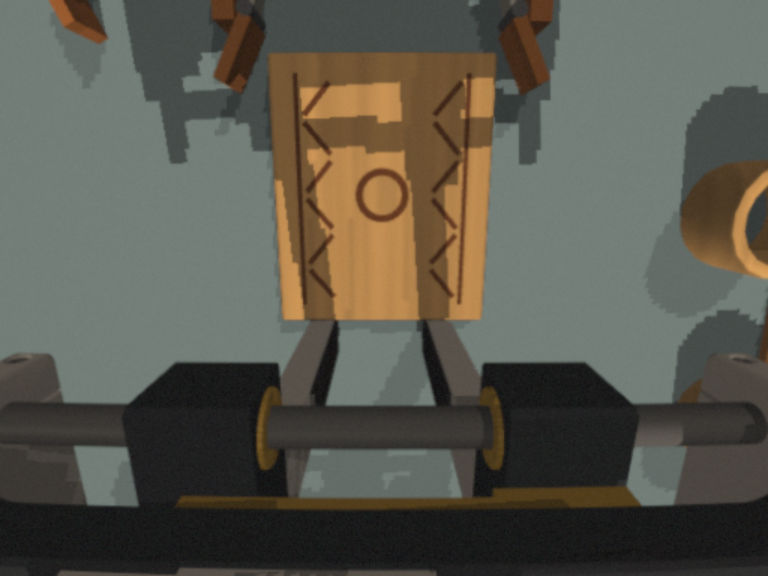

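```bash
python3 -m handwheel '[1.0,0,0,0,0,0,2.2,0,0,0,0,0,3.4,0,0,0,0,0,4.6,0,0,0,0,0,5.8,0,0,0,0,0,7.0,0,0,0,0,0,8.0,0,0,0,0,0,9.0,0,0,0,0,0]'; python3 - <<'E'
from h import *
s=ctrl.sense();g=ctrl.get_image('wrist');save(cv2.resize(g['pixels'],None,fx=1.5,fy=1.5),'w9.png');np.save('w9.npy',{'g':g,'s':s},allow_pickle=True)
plan(632.1,97,-28,-3.1)
E
```

```text
time_s: 11.0
tool_pos: [629.3, 24.6, -27.8]
eef_rot: [[0.053, 0.999, 0.0], [0.999, -0.053, -0.001], [-0.001, 0.0, -1.0]]
force: [0.4, -6.1, 0.9]
gripper_width: 39.8
t 11.05 pos [629.4  26.7 -27.9] yaw -2.9 F [ 1.7 -1.   1.8] w 39.2
shift cm [ 7.03 -0.09  0.01] turn [ 0.02 -0.    0.15] dist mm 70.3
```

View pics/w9.png

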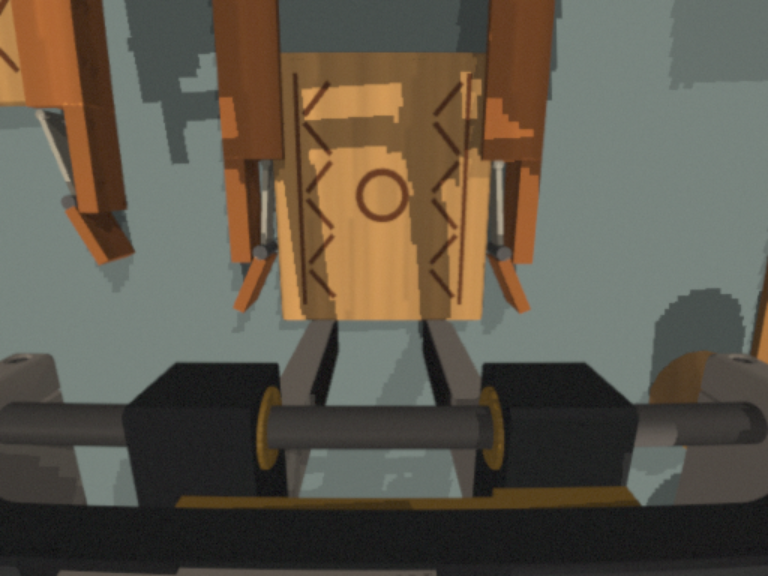

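```bash
python3 -m handwheel '[1.2,0,0,0,0,0,2.4,0,0,0,0,0,3.6,0,0,0,0,0,4.6,0,0,0,0,0,5.5,0,0,0,0,0,6.2,0,0,0,0,0,6.6,0,0,0,0,0,6.6,0,0,0,0,0]'; python3 - <<'E'
from h import *
s=ctrl.sense();g=ctrl.get_image('wrist');save(cv2.resize(g['pixels'],None,fx=1.5,fy=1.5),'w10.png');np.save('w10.npy',{'g':g,'s':s},allow_pickle=True)
plan(632.1,97,-28,-3.1)
E
```

```text
time_s: 11.85
tool_pos: [632.6, 94.0, -28.0]
eef_rot: [[0.05, 0.999, 0.0], [0.999, -0.05, 0.001], [0.001, 0.0, -1.0]]
force: [-0.4, -0.6, 0.2]
gripper_width: 39.4
t 11.9 pos [632.6  93.6 -28. ] yaw -2.9 F [ 0.6 -0.8 -0.1] w 39.5
shift cm [ 0.34 -0.07 -0.  ] turn [ 0.   -0.03  0.21] dist mm 3.4
```

View pics/w10.png

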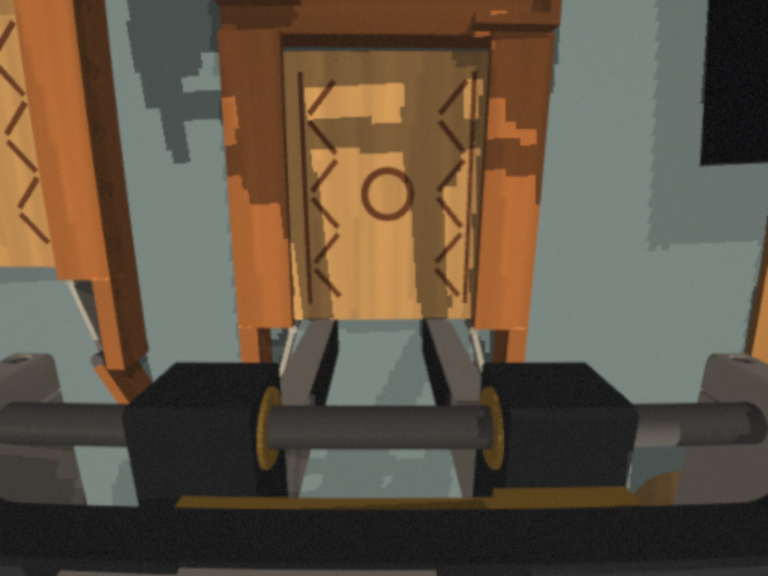

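```bash
python3 -m handwheel '[0.3,0,0,0,0,0,0.5,0,0,0,0,0,0.7,0,0,0,0,0]'; python3 -m handwheel '[0.2,0,0,0,0,0,0.4,0,0,0,0,0]'
```

```text
time_s: 12.2
tool_pos: [632.6, 98.6, -28.0]
eef_rot: [[0.052, 0.999, -0.001], [0.999, -0.052, -0.002], [-0.002, -0.001, -1.0]]
force: [-4.1, -14.5, 4.1]
gripper_width: 39.5
time_s: 12.4
tool_pos: [632.3, 98.7, -28.0]
eef_rot: [[0.054, 0.999, -0.002], [0.999, -0.054, -0.005], [-0.005, -0.001, -1.0]]
force: [-4.5, -22.1, 7.1]
gripper_width: 39.5
```

```bash
python3 -m handwheel '[-1,0,0,0,0,0,-3,0,0,0,0,0,-6,0,-1,0,0,0,-8,0,-5,0,0,0,-8,0,-9,0,0,0,-8,0,-11,0,0,0,-8,0,-11,0,0,0]'; python3 - <<'E'
from h import *
s=ctrl.sense();g=ctrl.get_image('wrist');save(cv2.resize(g['pixels'],None,fx=1.5,fy=1.5),'w11.png');np.save('w11.npy',{'g':g,'s':s},allow_pickle=True)
plan(632.1,97,-28,-3.1)
E
```

```text
time_s: 13.1
tool_pos: [630.0, 19.2, 85.6]
eef_rot: [[0.055, 0.998, 0.003], [0.998, -0.055, -0.004], [-0.003, 0.003, -1.0]]
force: [-0.1, 0.2, -0.6]
gripper_width: 39.1
t 13.15 pos [629.   19.5  83.7] yaw -3.1 F [0.8 0.3 0.3] w 39.3
shift cm [ 7.8  -0.12 11.14] turn [ 0.06  0.23 -0.01] dist mm 136.0
```

View pics/w11.png

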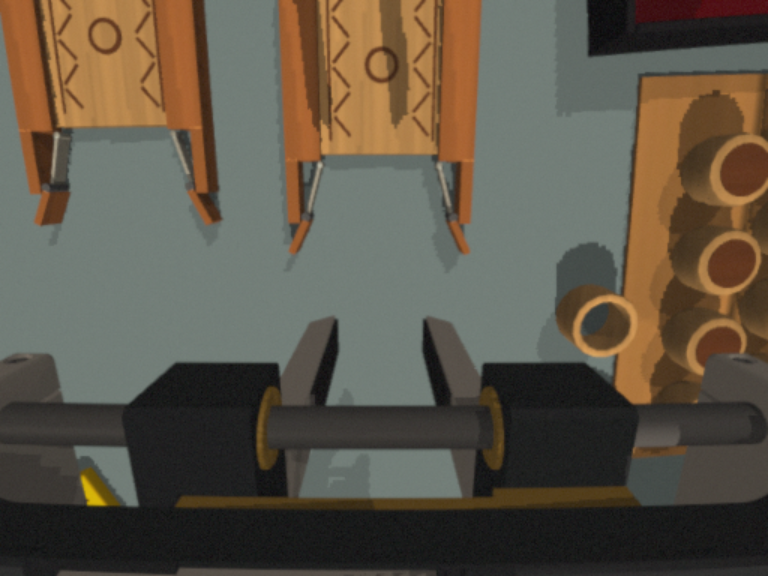

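Both clips lean inward again behind the board: ends at (322,160) and (438,160), board rear edge at row 154. The board is against the stop, since the push reached 22 N. Now the spreader.

```bash
python3 -c "
from h import *
plan(477,-338.5,60,-83.8)"
```

```text
t 13.15 pos [629.   19.5  83.7] yaw -3.1 F [0.8 0.3 0.3] w 39.3
shift cm [-36.56 -13.24   2.5 ] turn [ 0.21  0.15 80.69] dist mm 389.6
```

```bash
python3 -m handwheel '[-36.6,-13.2,0,0.2,0.1,80.7,-36.6,-13.2,0,0.2,0.1,80.7,-36.6,-13.2,0,0.2,0.1,80.7,-36.6,-13.2,0,0.2,0.1,80.7,-36.6,-13.2,0,0.2,0.1,80.7,-36.6,-13.2,1,0.2,0.1,80.7,-36.6,-13.2,2.5,0.2,0.1,80.7,-36.6,-13.2,2.5,0.2,0.1,80.7]' 0.47 20; python3 -c "
from h import *
plan(477,-338.5,60,-83.8)"
```

```text
time_s: 13.95
tool_pos: [475.4, -340.9, 58.8]
eef_rot: [[0.952, 0.305, -0.002], [0.305, -0.952, -0.001], [-0.002, 0.001, -1.0]]
force: [0.9, 0.6, 0.0]
gripper_width: 49.7
t 13.95 pos [ 475.4 -340.9   58.8] yaw -72.3 F [0.9 0.6 0. ] w 49.7
shift cm [ 0.22 -0.18 -0.12] turn [ 0.05  0.12 11.54] dist mm 3.1
```

```bash
python3 -m handwheel '[0.2,-0.2,0,0,0,8,0.2,-0.2,0,0,0,11.5,0.2,-0.2,0,0,0,11.5]'; python3 - <<'E'
from h import *
s=ctrl.sense();g=ctrl.get_image('wrist');save(cv2.resize(g['pixels'],None,fx=1.5,fy=1.5),'w12.png');np.save('w12.npy',{'g':g,'s':s},allow_pickle=True)
plan(477,-338.5,60,-83.8)
gt=ctrl.get_image('top');save(cv2.resize(gt['pixels'][120:240,130:290],None,fx=5,fy=5,interpolation=cv2.INTER_CUBIC),'t12.png');np.save('t12.npy',gt,allow_pickle=True)
E
```

```text
time_s: 14.25
tool_pos: [475.8, -338.3, 57.5]
eef_rot: [[0.994, 0.107, -0.004], [0.107, -0.994, -0.001], [-0.004, 0.001, -1.0]]
force: [-0.4, -0.1, 0.9]
gripper_width: 50.1
t 14.3 pos [ 476.2 -338.1   57.8] yaw -83.7 F [0.7 0.7 0.1] w 50.2
shift cm [ 0.08  0.05 -0.22] turn [0.04 0.22 0.14] dist mm 2.4
```

View pics/w12.png

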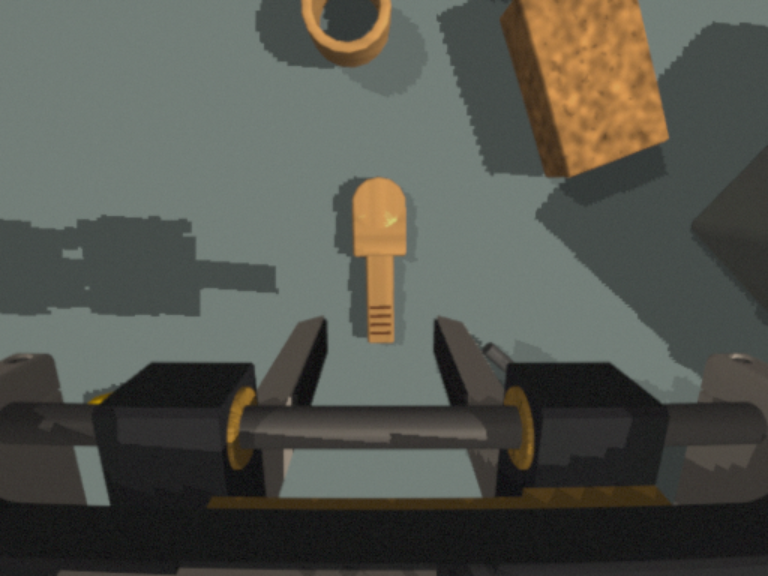

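View pics/t12.png

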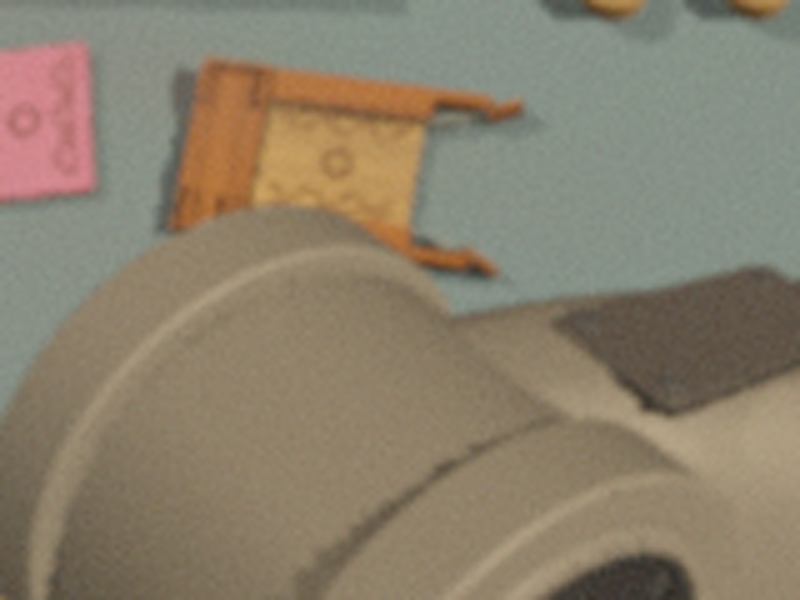

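```bash
python3 - <<'E'
from h import *
d=np.load('w12.npy',allow_pickle=True).item();g,s=d['g'],d['s']
q=lambda p:(np.array(p,float)+.5)/1.5-.5
p=onz(g,q([(379.5,178),(381,342),(367.5,290),(393.5,290),(354,230),(406,230)]),12,s);print(p.round(1))
print('len',np.linalg.norm(p[0]-p[1]),'w',np.linalg.norm(p[2]-p[3]),np.linalg.norm(p[4]-p[5]))
hm=(p[2]+p[3])/2;bm=(p[4]+p[5])/2;v=bm-hm;print('axis',np.degrees(np.arctan2(v[1],v[0])), 'ends',np.degrees(np.arctan2(*(p[0]-p[1])[[1,0]])))
print('pen',onz(g,q([(487,347)]),8,s).round(1))
R=np.array(s['eef_rot']);print(((p-s['tool_pos'])@R).round(1))
E
```

```text
[[ 547.4 -330.    12. ]
 [ 440.6 -342.4   12. ]
 [ 475.9 -329.8   12. ]
 [ 477.7 -346.7   12. ]
 [ 514.  -317.4   12. ]
 [ 517.5 -350.    12. ]]
len 107.51585526168986 w 17.013853407750734 32.8300011380285
axis 6.604617631107598 ends 6.650709544001974
pen [[ 443.  -415.9    8. ]]
[[ 72.3  -0.6  45.2]
 [-35.2   0.3  45.7]
 [  1.2  -8.5  45.5]
 [  1.2   8.5  45.5]
 [ 40.4 -16.7  45.3]
 [ 40.4  16.1  45.4]]
```

```bash
python3 -m handwheel '[0.2,0,4,0,0.2,-0.2,0.2,0,7.5,0,0.2,-0.2,0.2,0,8.7,0,0.2,-0.2,0.2,0,8.8,0,0.2,-0.2]'; python3 -m handwheel '[0,0,0,0,0,0,0,0,0,0,0,0,0,0,0,0,0,0,0,0,0,0,0,0]' 1 20;python3 -m handwheel '[0,0,0,0,0,0,0,0,0,0,0,0]'
```

```text
time_s: 14.75
tool_pos: [477.5, -337.4, -30.7]
eef_rot: [[0.993, 0.116, -0.001], [0.116, -0.993, 0.001], [-0.001, -0.001, -1.0]]
force: [-0.3, -0.6, 1.2]
gripper_width: 49.7
time_s: 15.15
tool_pos: [477.7, -337.4, -30.3]
eef_rot: [[0.993, 0.116, -0.001], [0.116, -0.993, 0.0], [-0.001, -0.0, -1.0]]
force: [0.7, 1.0, -0.0]
gripper_width: 21.5
time_s: 15.35
tool_pos: [477.9, -337.4, -30.1]
eef_rot: [[0.993, 0.117, -0.0], [0.117, -0.993, 0.0], [-0.0, -0.0, -1.0]]
force: [-0.0, -0.4, -0.2]
gripper_width: 17.8
```

```bash
python3 -m handwheel '[0,0,-3,0,0,0,0,0,-7,0,0,0,0,0,-9,0,0,0,0,0,-9,0,0,0]'; python3 -c "
from h import *
plan(623.4,242,60,-93.1)"
```

```text
time_s: 15.75
tool_pos: [479.3, -338.3, 62.5]
eef_rot: [[0.993, 0.117, 0.003], [0.117, -0.993, -0.001], [0.003, 0.002, -1.0]]
force: [0.2, -0.2, -1.8]
gripper_width: 17.8
t 15.75 pos [ 479.3 -338.3   62.5] yaw -83.3 F [ 0.2 -0.2 -1.8] w 17.8
shift cm [ 21.08 -55.95   0.23] turn [ 0.07 -0.19  9.8 ] dist mm 597.9
```

```bash
python3 -m handwheel '[1.5,-4,-0.5,0,0,1,3.2,-8.5,-0.5,0,0,2,4.9,-13,-0.5,0,0,3,6.6,-17.5,-0.5,0,0,4,8.3,-22,-0.5,0,0,5,10,-26.5,-0.5,0,0,6,11.7,-31,-0.5,0,0,7,13.4,-35.5,-0.5,0,0,8]'; python3 -c "
from h import *
plan(623.4,242,70,-93.1)"
```

```text
time_s: 16.55
tool_pos: [570.7, 32.1, 66.6]
eef_rot: [[1.0, -0.023, 0.003], [-0.023, -1.0, -0.001], [0.003, 0.001, -1.0]]
force: [0.2, -1.0, 0.4]
gripper_width: 17.8
t 16.55 pos [570.7  32.1  66.6] yaw -91.3 F [ 0.2 -1.   0.4] w 17.8
shift cm [  4.79 -21.11  -0.35] turn [ 0.06 -0.16  1.78] dist mm 216.5
```

```bash
python3 -m handwheel '[1.2,-4.5,-0.3,0,0,1,2.2,-9,-0.3,0,0,1.8,3.2,-13.5,-0.3,0,0,1.8,4.0,-17,-0.3,0,0,1.8,4.8,-21.1,-0.3,0,0,1.8,4.8,-21.1,-0.3,0,0,1.8,4.8,-21.1,-0.3,0,0,1.8]'; python3 - <<'E'
from h import *
s=ctrl.sense();g=ctrl.get_image('wrist');save(cv2.resize(g['pixels'],None,fx=1.5,fy=1.5),'w13.png');np.save('w13.npy',{'g':g,'s':s},allow_pickle=True)
plan(623.4,242,70,-93.1)
E
```

```text
time_s: 17.25
tool_pos: [622.9, 242.5, 68.2]
eef_rot: [[0.999, -0.053, 0.002], [-0.053, -0.999, -0.002], [0.002, 0.002, -1.0]]
force: [0.0, -0.9, -0.8]
gripper_width: 17.9
t 17.3 pos [623.  241.   68.6] yaw -93.1 F [ 0.1 -0.5 -0.9] w 17.6
shift cm [ 0.03 -0.1  -0.14] turn [ 0.13 -0.1  -0.04] dist mm 1.7
```

View pics/w13.png

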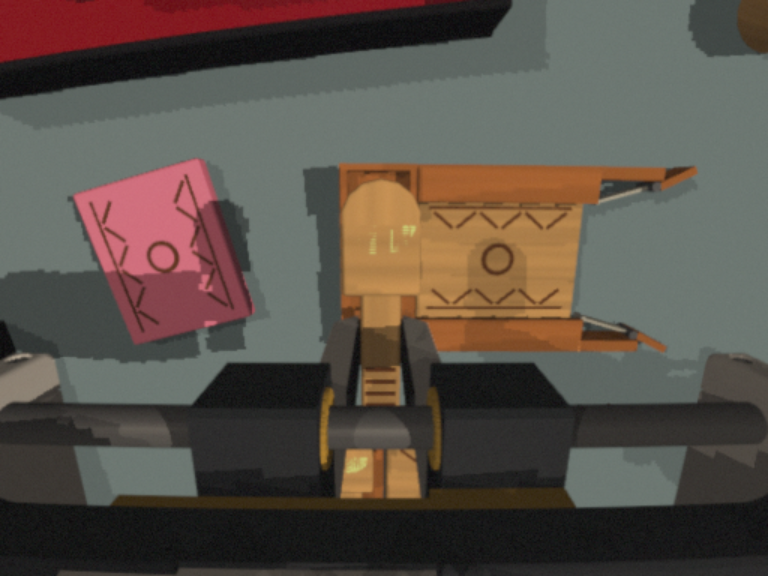

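```bash
python3 - <<'E'
from h import *
d=np.load('w13.npy',allow_pickle=True).item();g,s=d['g'],d['s']
save(cv2.resize(g['pixels'][100:250,215:475],None,fx=3,fy=3,interpolation=cv2.INTER_CUBIC),'w13c.png')
E
```

```text
(no output)
```

View pics/w13c.png

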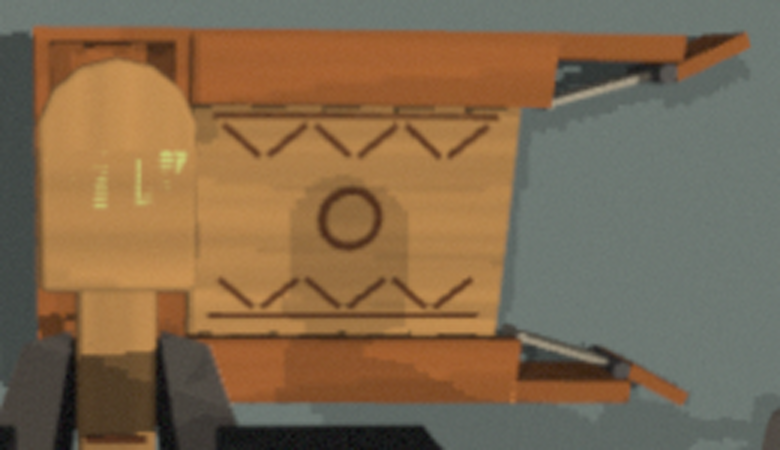

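```bash
python3 - <<'E'
from h import *
d=np.load('w13.npy',allow_pickle=True).item();g,s=d['g'],d['s']
q=lambda p:(np.array(p,float)+.5)/3-.5+[215,100]
W=onz(g,q([(50,40),(178,40),(36,29),(193,29)]),24,s);print('pocket wall tops/outer',W.round(1).tolist(),np.linalg.norm(W[0]-W[1]),np.linalg.norm(W[2]-W[3]))
r=onz(g,q([(193,32),(557,36),(520,400)]),20,s);v=r[0]-r[1];print('rail',r.round(1).tolist(),np.degrees(np.arctan2(v[1],v[0])))
e=r[1]-r[2];print('rail ends across',np.linalg.norm(e),np.degrees(np.arctan2(e[1],e[0]))+90, (r[1]+r[2])/2)
b=onz(g,q([(350,218)]),12,s);print('board ctr',b)
sp=onz(g,q([(116,58)]),68.6+30.3+12,s);print('spr tip',sp)
sq=onz(g,q([(42,288),(195,288),(78,292),(157,292)]),68.6+30.3+12,s);print(sq.round(1).tolist())
R=np.array(s['eef_rot']);print('tool coords',((np.r_[sp,sq]-s['tool_pos'])@R).round(1).tolist())
# model fit check using origin/yaw
u=v/np.linalg.norm(v)
E
```

```text
pocket wall tops/outer [[701.0, 258.5, 24.0], [699.0, 219.6, 24.0], [704.5, 262.5, 24.0], [702.0, 214.9, 24.0]] 38.95280420272674 47.64770215786897
rail [[701.3, 214.6, 20.0], [694.8, 100.8, 20.0], [573.1, 104.8, 20.0]] 86.7345904724434
rail ends across 121.76499128998918 88.14136302048226 [633.91335828 102.78863274  20.        ]
board ctr [[638.7545546  162.97640822  12.        ]]
spr tip [[693.46534929 238.96331921 110.9       ]]
[[646.4, 257.4, 110.9], [644.6, 224.5, 110.9], [645.1, 249.7, 110.9], [644.1, 232.7, 110.9]]
tool coords [[70.7, -0.1, -42.6], [22.7, -16.1, -42.7], [22.7, 16.9, -42.6], [21.8, -8.3, -42.7], [21.8, 8.7, -42.6]]
```

```bash
python3 -c "
from h import *
plan(625.7,243.1,2,-93.1)"
```

```text
t 17.3 pos [623.  241.   68.6] yaw -93.1 F [ 0.1 -0.5 -0.9] w 17.6
shift cm [ 0.24 -0.23  6.66] turn [ 0.13 -0.1  -0.04] dist mm 66.7
```

```bash
python3 -m handwheel '[0.2,-0.2,2,0,0,0,0.2,-0.2,5,0,0,0,0.2,-0.2,6.6,0,0,0,0.2,-0.2,6.6,0,0,0,0.2,-0.2,6.6,0,0,0]'; python3 - <<'E'
from h import *
s=ctrl.sense();g=ctrl.get_image('wrist');save(cv2.resize(g['pixels'][50:260,150:420],None,fx=2.8,fy=2.8,interpolation=cv2.INTER_CUBIC),'w14.png');np.save('w14.npy',{'g':g,'s':s},allow_pickle=True)
plan(625.7,243.1,2,-93.1)
E
```

```text
time_s: 17.8
tool_pos: [625.5, 241.9, 2.9]
eef_rot: [[0.998, -0.056, 0.002], [-0.056, -0.998, -0.003], [0.002, 0.003, -1.0]]
force: [0.2, 0.3, 0.4]
gripper_width: 18.1
t 17.85 pos [625.9 242.3   3.5] yaw -93.2 F [ 1.  -0.8  0.3] w 17.6
shift cm [-0.02 -0.08  0.15] turn [ 0.12 -0.15 -0.08] dist mm 1.7
```

View pics/w14.png

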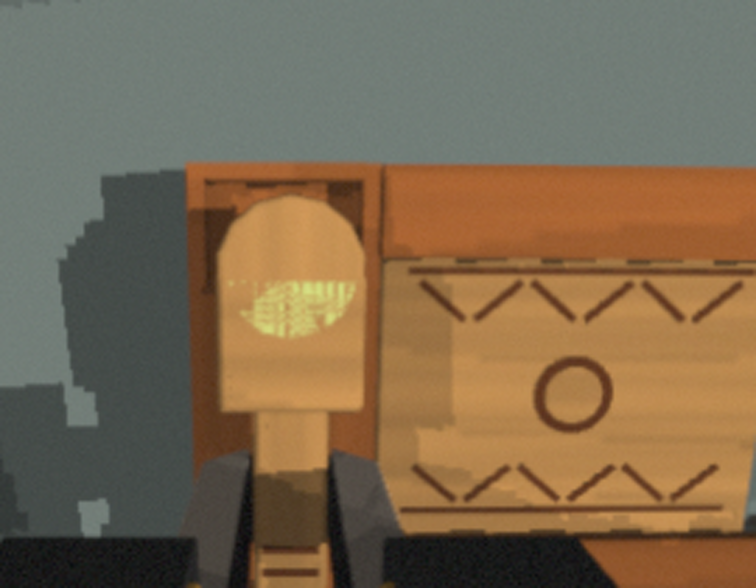

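```bash
python3 - <<'E'
from h import *
d=np.load('w14.npy',allow_pickle=True).item();g,s=d['g'],d['s']
R=np.array(s['eef_rot']);L=lambda P:((P-s['tool_pos'])@R).round(1).tolist()
q=lambda p:(np.array(p,float)+.5)/2.8-.5+[150,50]
zt=s['tool_pos'][2]+30.3+12
W=onz(g,q([(206,180),(364,180)]),24,s);print('walls',L(W))
print('blade',L(onz(g,q([(218,300),(365,300),(291,195),(218,410),(364,410)]),zt,s)),zt)
E
```

```text
walls [[74.3, -20.6, -21.0], [74.3, 17.8, -20.9]]
blade [[47.8, -16.3, -42.3], [47.7, 16.6, -42.2], [70.5, 0.1, -42.2], [22.3, -16.8, -42.3], [22.3, 16.9, -42.2]] 45.20598290023866
```

```bash
python3 -m handwheel '[0.05,-0.15,0.3,0.1,-0.1,0,0.05,-0.15,0.3,0.1,-0.1,0,0.05,-0.15,0.8,0.1,-0.1,0,0.05,-0.15,1.2,0.1,-0.1,0,0.05,-0.15,1.5,0.1,-0.1,0,0.05,-0.15,1.6,0.1,-0.1,0]'; python3 - <<'E'
from h import *
s=ctrl.sense();g=ctrl.get_image('wrist');save(cv2.resize(g['pixels'][50:260,150:420],None,fx=2.8,fy=2.8,interpolation=cv2.INTER_CUBIC),'w15.png');np.save('w15.npy',{'g':g,'s':s},allow_pickle=True)
plan(625.9,243.8,-14,-93.1)
E
```

```text
time_s: 18.45
tool_pos: [626.3, 243.6, -13.0]
eef_rot: [[0.998, -0.055, 0.0], [-0.055, -0.998, -0.001], [0.0, 0.001, -1.0]]
force: [-0.6, 0.2, -0.0]
gripper_width: 17.9
t 18.5 pos [626.3 243.6 -13. ] yaw -93.2 F [-0.4 -0.1 -0.1] w 17.7
shift cm [-0.04 -0.02  0.1 ] turn [ 0.04 -0.03 -0.08] dist mm 1.1
```

View pics/w15.png

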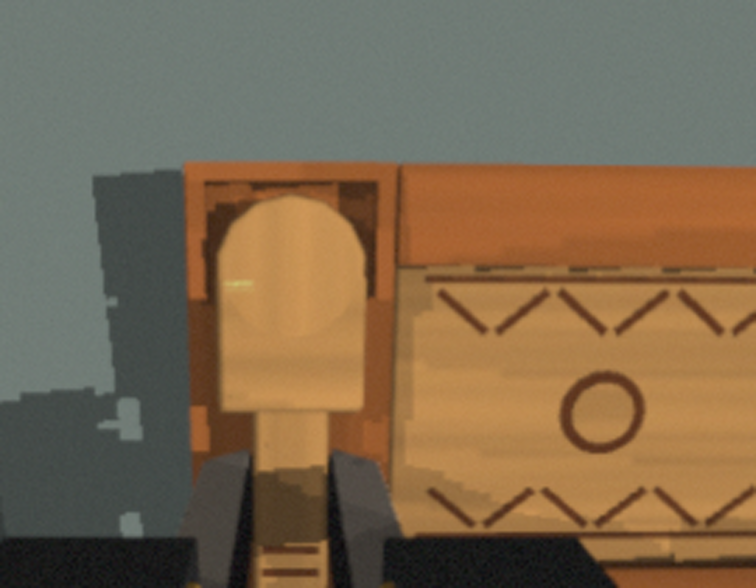

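```bash
python3 -m handwheel '[0,0,0.1,0,0,0,0,0,0.15,0,0,0,0,0,0.15,0,0,0]'; python3 -m handwheel '[0,0,0,0,0,0,0,0,0,0,0,0,0,0,0,0,0,0]' 0.62
```

```text
time_s: 18.8
tool_pos: [626.4, 243.6, -14.2]
eef_rot: [[0.998, -0.056, 0.001], [-0.056, -0.998, -0.0], [0.001, 0.0, -1.0]]
force: [-1.3, 0.1, 4.7]
gripper_width: 17.7
time_s: 19.1
tool_pos: [626.4, 243.6, -14.2]
eef_rot: [[0.998, -0.055, 0.001], [-0.055, -0.998, -0.001], [0.001, 0.0, -1.0]]
force: [-0.4, -0.0, -0.6]
gripper_width: 35.2
```

```bash
python3 -m handwheel '[0,0,-2,0,0,0,0,0,-5,0,0,0,0,0,-9,0,0,0,0,0,-12,0,0,0,-2,0,-14,0,0,0,-6,0,-14,0,0,0,-10,0,-14,0,0,0,-10,0,-14,0,0,0]'; python3 - <<'E'
from h import *
s=ctrl.sense();g=ctrl.get_image('wrist');save(cv2.resize(g['pixels'],None,fx=1.5,fy=1.5),'w16.png');np.save('w16.npy',{'g':g,'s':s},allow_pickle=True);print(s['tool_pos'],s['time_s'])
E
```

```text
time_s: 19.9
tool_pos: [522.1, 250.2, 126.5]
eef_rot: [[0.999, -0.054, -0.002], [-0.053, -0.999, 0.002], [-0.002, -0.001, -1.0]]
force: [1.2, -0.2, 0.0]
gripper_width: 35.3
[522.13169984 250.21219323 126.45614877] 19.9
```

View pics/w16.png

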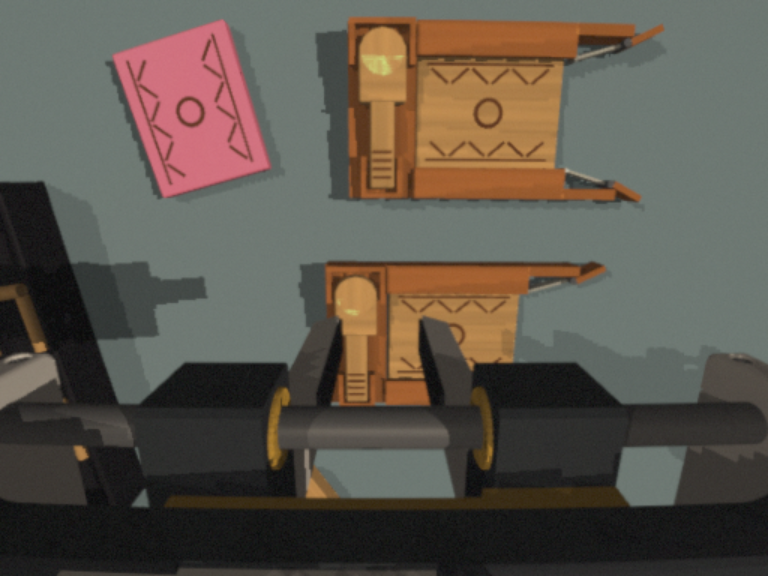

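```bash
python3 - <<'E'
from h import *
d=np.load('w16.npy',allow_pickle=True).item();g,s=d['g'],d['s']
save(cv2.resize(g['pixels'][5:145,220:450],None,fx=3.4,fy=3.4,interpolation=cv2.INTER_CUBIC),'w16c.png')
def med(u,v):
    uv=np.array([[u+i,v+j] for i in(-2,-1,0,1,2) for j in(-2,-1,0,1,2)]);return np.median(bydepth(g,uv,s),0).round(1)
for p in [(255,35),(255,55),(254,80),(254,110),(254,121)]: print('spr',p,med(*p))
# packed reference
for p in [(236,195),(237,215)]: print('spr2',p,med(*p))
q=lambda p:(np.array(p,float)+.5)/1.5-.5
b=onz(g,q([(488,113)]),12,s);print('board',b.round(1))
u=np.array([.054,.9985]);
for n,p,z in [('pins',[(628,42),(613,184)],20),('ends',[(576,60),(566,171)],14)]:
    P=onz(g,q(p),z,s);r=P[:,:2]-[637.6,159.3];print(n,np.c_[r@u,r@[-u[1],u[0]]].round(1))
E
```

```text
spr (255, 35) [679.6 240.2  27.7]
spr (255, 55) [660.1 241.3  27.6]
spr (254, 80) [635.1 243.7  27.7]
spr (254, 110) [603.8 245.4  27.7]
spr (254, 121) [592.  246.   27.7]
spr2 (236, 195) [507.7 271.8  27.5]
spr2 (237, 215) [482.6 272.4  27.4]
board [[638.4 162.8  12. ]]
pins [[-93.3 -49.1]
 [-94.3  50.9]]
ends [[-59.  -37.9]
 [-59.3  41.4]]
```

View pics/w16c.png

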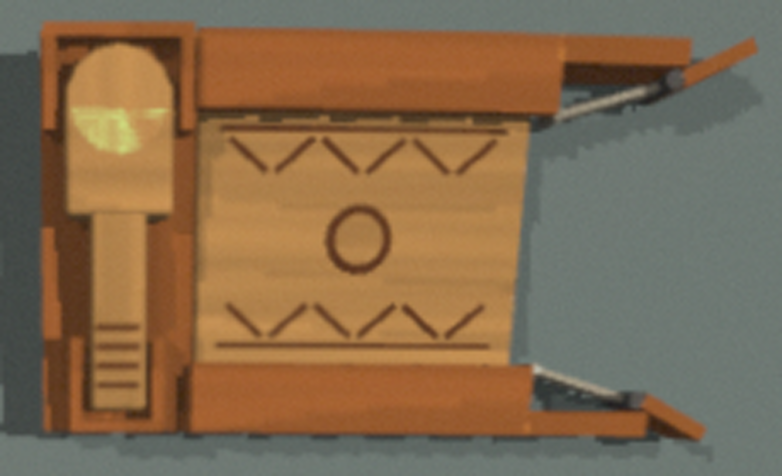

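```bash
python3 - <<'E'
from h import *
d=np.load('w11.npy',allow_pickle=True).item();g,s=d['g'],d['s']
save(cv2.resize(g['pixels'][60:180,0:330],None,fx=2.4,fy=2.4,interpolation=cv2.INTER_CUBIC),'w11a.png')
save(cv2.resize(g['pixels'][85:175,180:325],None,fx=5,fy=5,interpolation=cv2.INTER_CUBIC),'w11c.png')
E
```

```text
(no output)
```

View pics/w11c.png

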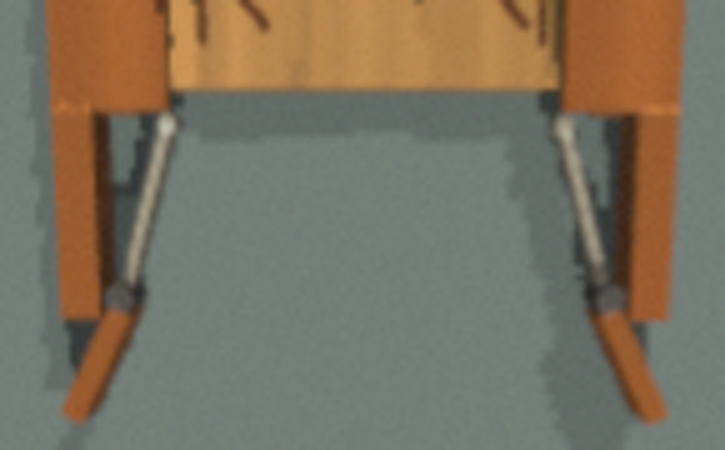

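```bash
python3 -m handwheel '[0,0,-2,0,0,0,0,0,-2,0,0,0]'; python3 - <<'E'
from h import *
g=ctrl.get_image('scene');save(g['pixels'],'s_end.png')
E
```

```text
time_s: 20.15
tool_pos: [526.4, 250.4, 149.8]
eef_rot: [[0.999, -0.054, 0.003], [-0.054, -0.999, 0.004], [0.002, -0.004, -1.0]]
force: [0.6, -0.1, 0.3]
gripper_width: 35.7
```

View pics/s_end.png

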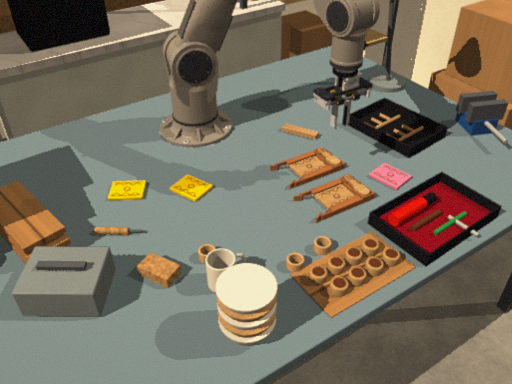

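The final scene view shows both frames packed, at (310,167) and (335,197). Everything else is where it was, and the gripper hangs clear.

```bash
python3 -c "
from station import ctrl
print(ctrl.sign_off())"
```

```text
the job is handed in; nothing more can be done
None
```

The board is clipped into the empty frame and the spreader lies flat in its pocket, blade in the wide end. I handed the job in at about 20 s of the 67 s allowed.

**How it went:** I turned and slid the board sideways into line with two fingertips. I then pushed it through the mouth until it met the stop, where the force reached 22 N. After that I gripped the spreader across its handle, set it in the pocket with about 5 N of contact, let go and backed off.

**Last checks:**
- **Board:** its centre is about 3.5 mm past the frame's origin, which is at the stop, with its rear edge past the clip ends.
- **Clips:** both look shut in the close picture. In the last, oblique view the two ends read 37.9 and 41.4 mm from the centreline, against 38 mm expected. I put the larger figure down to viewing angle and partial hiding by the rail, because the straight-on picture showed both alike.
- **Spreader:** its top is level at 27.7 mm along its whole length (28 mm expected), and it sat centred between the pocket walls just before I let go.
- **Everything else:** in the final scene view the rest of the bench and the other packed frame look unchanged, and the gripper touches nothing.

**Disagreement:** the fingertips are about 33 mm behind the reported TCP, not at it. Because of that, the first sideways push passed over the board without touching it. I measured the offset and allowed for it from then on.

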